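# Counter-hold the bolt behind the bracket

### The job

The clamped driver is dragging the whole bolt round with its nut. Pull the yellow-edged clear guard flap down and leave it fully open, then reach down into the narrow gap behind the steel bracket, grip the hex bolt head between the fingers and keep it from turning for at least three seconds. Finish while still gripping the head, with the bolt stopped; do not let go. Leave the other things on the bench where they are.

Things in the scene. Friction and masses are not known exactly. Their poses are not given: they have to be found in the camera images.
- jig: Fixed plywood assembly jig; place and yaw vary. Origin on the bench below the bolt axis, at the bracket's face. x away from the robot at yaw 0, y along the bolt from bracket to backing board, z up. Base 18 mm thick, 200 mm in x, y -55 to +95 mm, with a 110 mm wide tail to y = -325 carrying an in-line blue driver (axis 80 mm high, top 107).
- bracket_top (a point): Middle of the upper edge of the dark steel bracket's upright plate on its gap-side face (jig x = 0, y = 0), 105 mm above the bench; plate 120 mm long in jig x, 6 mm thick. The gap behind it, to the wooden backing board at jig y = 50 mm (120 mm long, 18 thick, top 100 mm above the bench), is 50 mm wide, open at both x ends and, once the flap is down, on top.
- bolt_head (a point): Centre of the steel hex bolt head: 24 mm across flats, 12 mm thick along jig y, at jig x = 0, y = 25 mm, 80 mm above the bench (19 to 31 mm into the 50 mm gap); a round 18 mm spacer joins it to the bracket. Gripped best from straight above, fingers closing along jig x, one in front of and one behind the head (60 mm free on both sides with the flap down).
- bolt (a joint): Angle of the bolt about its axis (jig +y), rad; starts at 0 to 1.05 and grows steadily at about 0.35 rad/s while nothing holds it (drive torque about 0.25 N m; the driver slips harmlessly when the bolt is held). At 0 two flats are square to jig x, and again every 1.047 rad; closing fingers square it up.
- guard_bar (a point): Middle of the yellow pull bar on top of the flap: round, 12 mm thick, 90 mm long along jig y (78 mm free between end posts). Closed: jig x = -80, y = 25 mm, 150 mm above the bench, 34 mm above the clear lip, which then covers the gap from jig x = -82 to +32 mm at 112 to 116 mm height (yellow rim to 118).
- guard_hinge (a point): Hinge of the flap, on its lower edge: axis along the jig's y, at jig x = -80 mm, y = 25 mm, 30 mm above the bench. The bar swings about it at a radius of 120 mm.
- guard (a joint): Opening angle of the bottom-hinged clear flap, rad: 0 closed (bar straight above hinge), 1.45 fully down towards the robot. 90 mm wide, about 0.3 kg, damped: pulled past about 0.6 it sinks open by itself in some seconds; below 0.3 it falls shut. When down, its lip stands up to about 155 mm above the bench, 150 mm in front of the bolt.
- drill: Bystander, leave alone: cordless drill standing on its battery, 205 mm high. Origin at the centre of its underside.
- glue: Bystander, leave alone: white glue bottle, 150 mm high. Origin at the centre of its underside.
- bit_case: Bystander, leave alone: green open case of drill bits, 110 x 160 mm, lid 110 mm high. Origin at the centre of its underside.
- wood_box: Bystander, leave alone: plywood box 120 x 190 x 60 mm. Origin at the centre of its underside.
- wrench: Bystander, leave alone: 180 mm wrench lying flat. Origin at the centre of its underside.
- mug: Bystander, leave alone: blue mug, 95 mm high. Origin at the centre of its underside.
- spare_nut: Bystander, leave alone: 30 mm brass nut, 13 mm high, lying on the jig's tail beside the driver at jig x about 35, y about -85 mm. Origin at the centre of its underside.

How it is judged:
On the way, in this order (a step that is already met when the one before it is completed fails the run):
1. the guard flap is pulled down (opened past 1.2 rad) (value of joint guard above 1.2 rad), for 0.2 s.
2. the bolt head is gripped by the fingers and kept from turning for 2.5 s (contact force between the fingers and bolt above 8 N and distance between the grasp point and bolt_head below 0.025 m and velocity of joint bolt between -0.05 and 0.05 rad/s), for 2.5 s.
At the end, for the whole second after the job is handed in: The fingers still grip the bolt head (contact force over 8 N, grasp point within 25 mm of the head's centre), the bolt turns slower than 0.05 rad/s, and the guard flap stays open past 1.2 rad (all of step 2 and value of joint guard above 1.2 rad); the arm keeps its last pose, push and grip.
It fails at once if one of the bystanders (cordless drill, glue bottle, bit case, wooden box, wrench, mug, spare nut) is shifted by more than 30 mm (distance of any of drill, glue, bit_case, wood_box, wrench, mug, spare_nut from where it was at the start of the episode above 0.03 m).
It also fails if it takes over 48 s, if anything falls off the work surface, if the arm or the gripper's body presses on something with over 40 N, if the wrist force passes 120 N, or if a joint passes its speed limit or range.

### The arm

A 6-joint arm with a two-finger parallel gripper is mounted at the origin on the work surface. World frame = base frame: x ahead of the robot, y to its left, z up, the work surface at z = 0. Lengths are in m, angles in rad, forces in N, time in s.
With the tool pointing down it reaches from about 0.325 to 0.775 m from the base axis. Payload 5.5 kg.
Tool frame: the origin (TCP) lies at the very end of the fingers, on their centre line; the grasp point (between the pads) lies 19 mm behind it; x points along the fingers, y is the direction in which the jaws open and shut, and the axes are right-handed (so a half turn about x gives the same grasp; the last joint's range is limited). The gripper opens to 85 mm and grips with 20 to 120 N. Pads are 22 mm wide; open, the fingers measure 114 mm over their backs; the gripper's body (76 mm by 85 mm) begins 54 mm behind the grasp point. The pads swing forward as they close: fully open they stand 13 mm farther back than shut.
Start: joints at [1.214, 0.091, 1.231, -0, 1.82, -0.057], TCP at [0.177, 0.573, 0.231] pointing down, gripper open.
Joint ranges: [-2.87, 2.87], [-0.86, 2.18], [0.17, 2.46], [-1.51, 4.65], [0.06, 2.69], [-2.65, 2.65]. Speed limits (rad/s): [2.57, 2.57, 3.01, 3.14, 3.14, 3.14].

### API

Orientations are given as a unit quaternion [w, x, y, z].
In Python, from workcell import arm, imaging gives the robot as it stands.
- The arm moves only by the tool drive_tool, never from a script. Its arguments are lists of equal length, an entry for each row: "dp": the shift along the tool's x, y, z in m, a list of three; "twist": the turn about the tool's x in degrees. A call has 1 to 20 rows; each row is the pose to reach, as a shift and turn from the pose commanded when the call began, along the tool's axes at that moment; what a row does not reach only later rows make up. A row lasts 1/12 s, in which the tool goes at most 41.7 mm and 7.16 degrees, less where a joint would pass 70% of its speed; a pose out of reach is approached as far as the arm can. A call with a gripper value outside its range is refused whole. "hand" is the opening in per cent of the stroke, from 0 (shut) to 100 (fully open), set as the call begins (left out, the last holds). The fingers move at their own pace and stop on an object; "force" is the grip in N (left out, the last holds). Time passes only in rows, so rows that repeat a pose let the fingers close. It gives the time, the measured TCP pose, the force and the opening at its end, in the units of the state.
- arm.get_obs(): the state, without advancing time (a new reading comes with each control period).
- imaging.read_camera(name): name is "scene" or "top" or "wrist"; returns the picture (420x560x3 uint8, red, green, blue); there is no depth.
- imaging.camera_params(name): a dict with "fx", "fy", "cx", "cy" (pixels), "k1" (the pictures are not rectified: a ray, as slopes to the right and down, at radius r is drawn at 1 + k1 r^2 times it, then the intrinsics apply), "extrinsics" (4x4, takes a point from world to camera coordinates); the wrist camera has in their place "T_tool_cam" (4x4, takes a point from camera to tool coordinates, whose origin is the TCP and whose axes are the tool frame's). Camera axes: x right, y up, looking along -z (the intrinsics and any distortion apply to the point x, -y, -z); pixel columns grow to the right and rows downward; lengths in m; the calibration is good to about 2 mm. A picture is of the moment at which its call begins: read the wrist's pose just before it. camera_params takes no time and is no camera call.
- arm.sign_off(): hands the job in, once; it reports no verdict.
Trained networks look in the newest picture that a camera, given by its name, has taken for a name from the list of things; names that differ only in an ending like _2 or _b are one class to them, and where a whole thing is asked for, a point or a joint stands for the part that bears it (a point fixed in the world has none). Each returns a list of dicts, best first, with "p" (0 to 1); they miss things now and then, are a little off and sometimes report something else, mostly with a low value. They report only what shows in the picture. A call takes as long as a camera call.
- imaging.recognise(name, camera): "box" ([left, top, right, bottom] in pixels, round what is visible of it).
The state is a dict: "clock": time; "joints": joint angles; "qd": joint speeds; "joint_efforts": joint torques, N m; "position": TCP position; "tcp_rot": TCP orientation; "contact_force": force on the tool from outside, world axes, zero at the start; "ft_torque": the same for the moment, N m; "finger_gap": opening from 0.0 (shut) to 1.0 (fully open).
Only numpy, scipy, OpenCV 4.12 (cv2) and the standard library are available. Lean on these libraries where they do the work, as an engineer would, in place of code of your own. Each camera call takes 0.05 s, during which the arm holds its last target. There are 200 camera calls.

## Working session

There is one attempt and no reset: what is moved stays moved. The work goes in short steps, Python scripts to look and compute and a tool call to move; the robot and the scene stay as the last step left them, time stands still between calls to the robot, and variables do not carry over. Pictures are saved under pics/ and viewed, about 8 in all and at most 12, crops included, and the job is handed in when it is done.

Besides the shell and the picture viewer there is one more tool, called by a JSON object that holds its "method" and its "body", one argument or row to a line. drive_tool: Moves the arm, as the interface text tells. Its arguments: {"type":"object","properties":{"dp":{"type":"array","items":{"type":"array","items":{"type":"number"}}},"twist":{"type":"array","items":{"type":"number"}},"hand":{"type":"number"},"force":{"type":"number"}},"required":["dp","twist"]}

```bash
mkdir -p pics; cat > h.py <<'E'
import numpy as np, cv2
from workcell import arm, imaging
from scipy.spatial.transform import Rotation as R
def shot(c,f):
    im=imaging.read_camera(c); cv2.imwrite('pics/'+f,im[:,:,::-1]); return im
def toolT():
    o=arm.get_obs(); T=np.eye(4); q=o['tcp_rot']; T[:3,:3]=R.from_quat([q[1],q[2],q[3],q[0]]).as_matrix(); T[:3,3]=o['position']; return T
def w2c(c,T=None):
    p=imaging.camera_params(c)
    if c=='wrist': return p,np.linalg.inv((toolT() if T is None else T)@np.array(p['T_tool_cam']))
    return p,np.array(p['extrinsics'])
def proj(c,P,T=None):
    p,E=w2c(c,T); P=np.atleast_2d(P); X=P@E[:3,:3].T+E[:3,3]
    s=np.c_[X[:,0]/-X[:,2],-X[:,1]/-X[:,2]]; s=s*(1+p['k1']*(s**2).sum(1,keepdims=True))
    return s*[p['fx'],p['fy']]+[p['cx'],p['cy']]
def back(c,uv,z,T=None):
    p,E=w2c(c,T); d=(np.array(uv,float)-[p['cx'],p['cy']])/[p['fx'],p['fy']]; s=d.copy()
    for _ in range(20): s=d/(1+p['k1']*(s@s))
    C=np.linalg.inv(E); r=C[:3,:3]@[s[0],-s[1],-1]; o=C[:3,3]
    return o+r*(z-o[2])/r[2]
E
python3 - <<'E'
from h import *
a=shot('scene','s0.png'); 
for n in ['jig','bracket_top','bolt_head','guard_bar','drill','glue','mug']:
    print('s',n,[(np.round(d['box']),round(d['p'],2)) for d in imaging.recognise(n,'scene')[:2]])
a=shot('top','t0.png')
for n,z in dict(jig=.018,bracket_top=.105,bolt_head=.08,guard_bar=.15,guard_hinge=.03,guard=.1,drill=.1,glue=.1,mug=.09,bit_case=0.05,wood_box=.06,wrench=0,spare_nut=.03).items():
    for d in imaging.recognise(n,'top')[:2]:
        b=d['box']; print(n,np.round(b),round(d['p'],2),back('top',[(b[0]+b[2])/2,(b[1]+b[3])/2],z).round(3))
print(arm.get_obs()); 
E
```

```text
s jig [(array([206., 195., 342., 295.]), 0.68)]
s bracket_top [(array([212., 196., 342., 296.]), 0.97)]
s bolt_head [(array([284., 228., 313., 239.]), 0.53), (array([284., 195., 324., 230.]), 0.26)]
s guard_bar [(array([282., 193., 325., 230.]), 0.72), (array([276., 254., 289., 262.]), 0.71)]
s drill [(array([368., 164., 412., 221.]), 0.74)]
s glue [(array([355., 166., 371., 202.]), 0.8)]
s mug [(array([366., 158., 385., 187.]), 0.58)]
jig [239. 156. 373. 217.] 0.76 [ 0.609 -0.066  0.018]
bracket_top [240. 154. 375. 219.] 0.59 [ 0.594 -0.064  0.105]
bolt_head [271. 179. 291. 185.] 0.48 [0.613 0.017 0.08 ]
bolt_head [240. 153. 376. 218.] 0.25 [ 0.603 -0.069  0.08 ]
guard_bar [418. 218. 479. 272.] 0.63 [ 0.412 -0.468  0.15 ]
guard_bar [250. 167. 281. 215.] 0.62 [0.576 0.062 0.15 ]
guard_hinge [242. 169. 280. 214.] 0.86 [0.592 0.081 0.03 ]
guard [244. 167. 280. 212.] 0.73 [0.587 0.074 0.1  ]
drill [108. 172. 166. 210.] 0.74 [0.587 0.459 0.1  ]
glue [135. 224. 166. 244.] 0.74 [0.455 0.413 0.1  ]
mug [ 94. 246. 132. 280.] 0.92 [0.368 0.531 0.09 ]
bit_case [417. 218. 479. 276.] 0.71 [ 0.40
[... 230 characters left out ...]
0.377 0.03 ]
{'clock': 1.1, 'joints': array([ 1.21427470e+00,  9.10980562e-02,  1.23072108e+00, -3.95711267e-06,
        1.81980564e+00, -5.67328619e-02]), 'qd': array([ 9.94589117e-04, -7.74249633e-05, -4.83566328e-04, -7.89888568e-04,
        2.32632141e-03, -9.31563359e-04]), 'joint_efforts': array([-1.63006418e-03, -4.58476746e+01, -4.18099093e+01, -3.97693912e-04,
        1.26583611e-03,  1.62282578e-05]), 'position': array([0.17721469, 0.57323759, 0.23126446]), 'tcp_rot': array([ 0.69917684,  0.10558382,  0.69917884, -0.10560661]), 'contact_force': array([0.52224518, 0.07342826, 0.02926944]), 'ft_torque': array([ 0.02268761,  0.05600184, -0.00433221]), 'finger_gap': 1.0020170033105578}
```

View pics/t0.png

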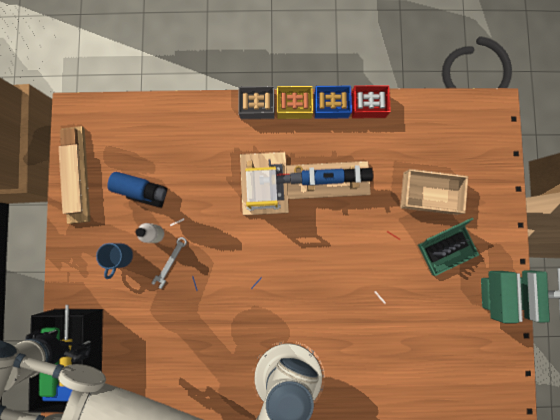

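View pics/s0.png

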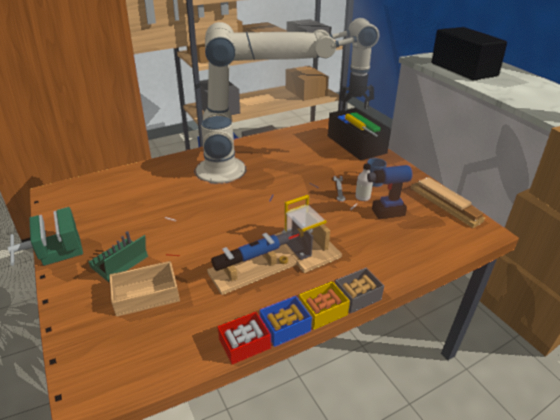

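```bash
python3 - <<'E'
import cv2,numpy as np
t=cv2.imread('pics/t0.png')[145:225,233:383]; s=cv2.imread('pics/s0.png')[185:300,200:350]
cv2.imwrite('pics/c0.png',cv2.resize(t,None,fx=5,fy=5,interpolation=cv2.INTER_CUBIC))
cv2.imwrite('pics/c1.png',cv2.resize(s,None,fx=5,fy=5,interpolation=cv2.INTER_CUBIC))
E
```

```text
(no output)
```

View pics/c0.png

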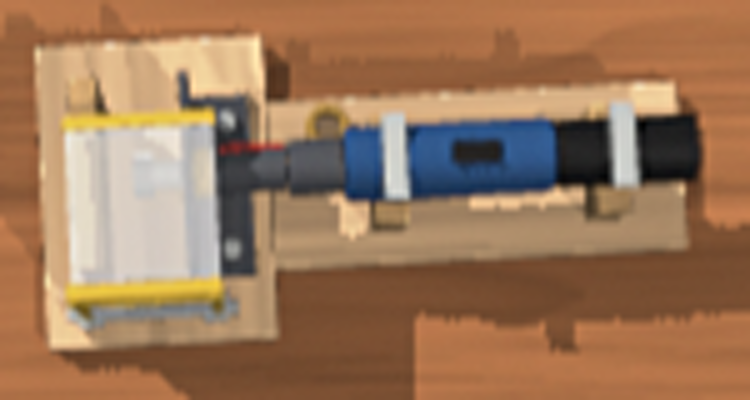

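View pics/c1.png

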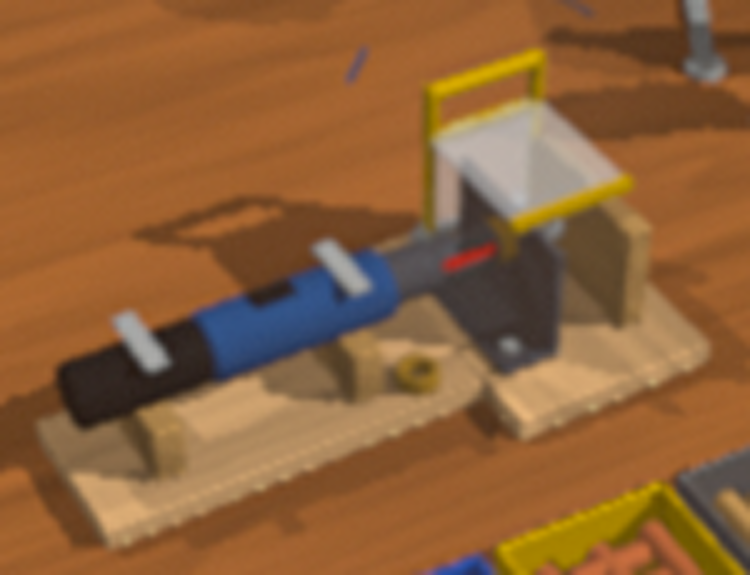

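```bash
cat >> h.py <<'E'
def J(q,P):
    P=np.atleast_2d(np.array(P,float)); c,s=np.cos(q[2]),np.sin(q[2])
    return np.c_[q[0]+c*P[:,0]-s*P[:,1],q[1]+s*P[:,0]+c*P[:,1],P[:,2]]
E
python3 - <<'E'
from h import *
from scipy.optimize import least_squares
tp=[((.1,.095,.018),(38,42)),((.1,-.055,.018),(262,36)),((-.1,-.055,.018),(278,338)),((-.1,.095,.018),(50,350)),((-.08,.07,.15),(68,296)),((-.08,-.02,.15),(222,290)),((.032,.07,.117),(65,122)),((.032,-.02,.117),(215,118))]
sp=[((-.08,-.02,.15),(430,88)),((-.08,.07,.15),(543,57)),((.032,-.02,.117),(515,222)),((.032,.07,.117),(630,183)),((.1,-.055,.018),(520,425)),((.1,.095,.018),(708,343))]
D=[('top',*[np.array([a[i] for a in tp]) for i in (0,1)],(233,145)),('scene',*[np.array([a[i] for a in sp]) for i in (0,1)],(200,185))]
def f(q,D): return np.concatenate([(proj(c,J(q,P))-(u/5+o)) for c,P,u,o in D]).ravel()
for d in (D,D[:1],D[1:]):
    r=least_squares(f,[.6,.05,.05],args=(d,),loss='soft_l1'); print(r.x.round(4)); print(r.fun.reshape(-1,2).round(1).tolist())
q=least_squares(f,[.6,.05,.05],args=(D,),loss='soft_l1').x
print('bar',J(q,(-.08,.025,.15)),'head',J(q,(0,.025,.08)),'open bar',J(q,(-.08-.12*np.sin(1.45),.025,.03+.12*np.cos(1.45))))
print(toolT().round(3), np.array(imaging.camera_params('wrist')['T_tool_cam']).round(3))
E
```

```text
[0.6218 0.0514 0.0358]
[[-0.6, 0.5], [0.1, -0.4], [-0.2, -0.3], [-0.8, -0.6], [-0.4, -0.5], [-0.5, -0.7], [-0.3, -1.3], [-0.6, -1.9], [-1.6, 0.5], [-1.5, -0.8], [-1.0, -0.2], [-0.8, -0.8], [-1.1, -1.5], [-0.7, -0.7]]
[0.6199 0.0502 0.036 ]
[[-0.2, 1.1], [0.5, 0.2], [0.2, 0.3], [-0.4, 0.0], [0.0, 0.2], [-0.0, -0.0], [0.1, -0.7], [-0.2, -1.2]]
[0.6259 0.0534 0.0235]
[[-0.3, 0.9], [-0.0, -0.3], [-0.0, 0.4], [0.4, -0.2], [-0.4, -0.9], [0.4, 0.1]]
bar [[0.54096339 0.0735665  0.15      ]] head [[0.62091212 0.07643014 0.08      ]] open bar [[0.42191417 0.06930234 0.04446033]]
[[-0.     0.295  0.955  0.177]
 [-0.     0.955 -0.295  0.573]
 [-1.    -0.     0.     0.231]
 [ 0.     0.     0.     1.   ]] [[-0.001  0.275 -0.961 -0.141]
 [ 1.    -0.001 -0.001  0.002]
 [-0.002 -0.961 -0.275 -0.069]
 [ 0.     0.     0.     1.   ]]
```

{"method": "drive_tool", "body": {
  "dp": [
    [-0.03,-0.37,0.495],
    [-0.03,-0.37,0.495],
    [-0.03,-0.37,0.495],
    [-0.03,-0.37,0.495],
    [-0.03,-0.37,0.495],
    [-0.03,-0.37,0.495],
    [-0.03,-0.37,0.495],
    [-0.03,-0.37,0.495],
    [-0.03,-0.37,0.495],
    [-0.03,-0.37,0.495],
    [-0.03,-0.37,0.495],
    [-0.03,-0.37,0.495],
    [-0.03,-0.37,0.495],
    [-0.03,-0.37,0.495],
    [-0.03,-0.37,0.495],
    [-0.03,-0.37,0.495],
    [-0.03,-0.37,0.495],
    [-0.03,-0.37,0.495],
    [-0.03,-0.37,0.495],
    [-0.03,-0.37,0.495]
  ],
  "twist": [70.8,70.8,70.8,70.8,70.8,70.8,70.8,70.8,70.8,70.8,70.8,70.8,70.8,70.8,70.8,70.8,70.8,70.8,70.8,70.8],
  "hand": 100,
  "force": 60
}}

```text
clock: 2.77
position: [0.5403, 0.0747, 0.2616]
tcp_rot: [0.509, 0.491, 0.509, -0.49]
contact_force: [-0.3, 0.0, -0.5]
finger_gap: 0.998
```

```bash
python3 - <<'E'
from h import *
T=toolT(); print(T.round(3),arm.get_obs()['clock'])
im=shot('wrist','w0.png')
q=(.621,.051,.035)
for n,P in dict(bar0=(-.08,-.02,.15),bar1=(-.08,.07,.15),rim0=(.032,-.02,.117),rim1=(.032,.07,.117),br0=(-.06,0,.105),br1=(.06,0,.105),head=(0,.025,.08)).items():
    u=proj('wrist',J(q,P),T)[0]; print(n,u.round(1))
E
```

```text
[[ 0.     0.999  0.037  0.54 ]
 [ 0.     0.037 -0.999  0.075]
 [-1.     0.    -0.     0.262]
 [ 0.     0.     0.     1.   ]] 2.7667
bar0 [270.2 266. ]
bar1 [270.5 141.9]
rim0 [407.  248.8]
rim1 [418.9 138. ]
br0 [294.7 220.8]
br1 [437.5 221.1]
head [361.9 185. ]
```

View pics/w0.png

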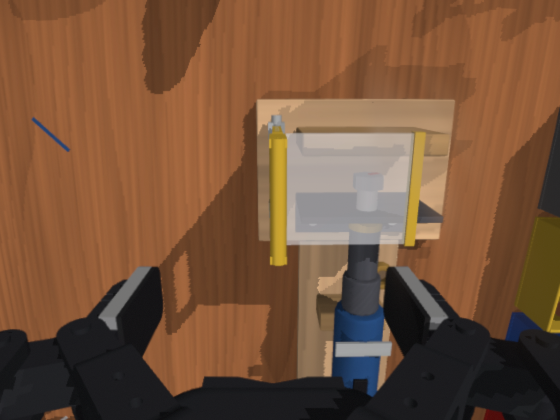

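```bash
python3 - <<'E'
from h import *
from scipy.optimize import least_squares
T=toolT()
P=[(-.08,-.02,.15),(-.08,.07,.15),(.032,-.02,.118),(.032,.07,.118),(0,.031,.086)]
u=np.array([(279,264),(277,133),(411,245),(419,132),(368,181)])
f=lambda q:(proj('wrist',J(q,P),T)-u).ravel()
r=least_squares(f,[.62,.05,.035],loss='soft_l1');q=r.x
print(q.round(4),r.fun.reshape(-1,2).round(1).tolist()); print(J(q,[(-.08,.025,.15),(0,.025,.08)]).round(4))
E
```

```text
[0.6247 0.0546 0.0442] [[-3.3, -1.5], [-1.7, 4.7], [1.7, -0.0], [5.0, 1.1], [0.3, -5.3]]
[[0.5437 0.0761 0.15  ]
 [0.6236 0.0796 0.08  ]]
```

{"method": "drive_tool", "body": {
  "dp": [
    [0.03,0.003,-0.002],
    [0.06,0.003,-0.002],
    [0.09,0.003,-0.002],
    [0.11,0.003,-0.002],
    [0.125,0.003,-0.002],
    [0.129,0.003,-0.002],
    [0.129,0.003,-0.002]
  ],
  "twist": [0,0,0,0,0,0,0]
}}

```text
clock: 3.4
position: [0.5428, 0.0763, 0.1311]
tcp_rot: [0.508, 0.49, 0.51, -0.491]
contact_force: [-0.1, 0.4, 0.2]
finger_gap: 1.002
```

{"method": "drive_tool", "body": {
  "dp": [
    [0,0,0],
    [0,0,0],
    [0,0,0],
    [0,0,0],
    [0,0,0],
    [0,0,0],
    [0,0,0],
    [0,0,0],
    [0,0,0],
    [0,0,0]
  ],
  "twist": [0,0,0,0,0,0,0,0,0,0],
  "hand": 20,
  "force": 20
}}

```text
clock: 4.23
position: [0.5437, 0.0757, 0.1322]
tcp_rot: [0.509, 0.491, 0.509, -0.491]
contact_force: [0.9, 0.0, -0.2]
finger_gap: 0.199
```

{"method": "drive_tool", "body": {
  "dp": [
    [0,-0.006,0],
    [0,-0.012,0],
    [0.001,-0.018,0],
    [0.002,-0.024,0],
    [0.003,-0.03,0],
    [0.005,-0.036,0],
    [0.006,-0.041,0],
    [0.008,-0.047,0],
    [0.01,-0.052,0],
    [0.012,-0.058,0],
    [0.014,-0.063,0],
    [0.017,-0.068,0],
    [0.02,-0.073,0],
    [0.023,-0.077,0],
    [0.026,-0.082,0],
    [0.029,-0.087,0],
    [0.03,-0.089,0]
  ],
  "twist": [0,0,0,0,0,0,0,0,0,0,0,0,0,0,0,0,0]
}}

```text
clock: 5.65
position: [0.4539, 0.0725, 0.1016]
tcp_rot: [0.508, 0.491, 0.509, -0.491]
contact_force: [0.5, 0.6, -0.0]
finger_gap: 0.199
```

```bash
python3 - <<'E'
from h import *
shot('scene','s1.png'); cv2.imwrite('pics/s1c.png',cv2.resize(cv2.imread('pics/s1.png')[150:310,200:380],None,fx=3,fy=3,interpolation=cv2.INTER_CUBIC))
print(arm.get_obs()['clock'])
E
```

```text
5.7
```

View pics/s1c.png

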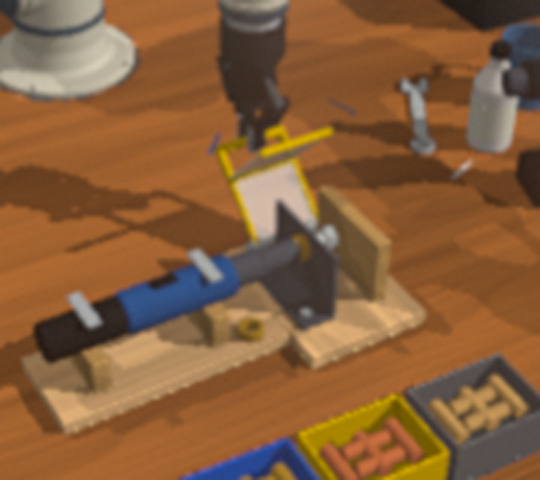

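{"method": "drive_tool", "body": {
  "dp": [
    [-0.04,0,0],
    [-0.08,0,0],
    [-0.12,0,0],
    [-0.158,0,0],
    [-0.158,0.04,0],
    [-0.158,0.08,0],
    [-0.158,0.12,0],
    [-0.158,0.15,0],
    [-0.158,0.165,0],
    [-0.158,0.169,0],
    [-0.158,0.169,0],
    [-0.158,0.169,0],
    [-0.158,0.169,0],
    [-0.158,0.169,0],
    [-0.158,0.169,0],
    [-0.158,0.169,0],
    [-0.158,0.169,0],
    [-0.158,0.169,0],
    [-0.158,0.169,0],
    [-0.158,0.169,0]
  ],
  "twist": [0,0,0,0,0,0,0,0,0,0,0,0,0,0,0,0,0,0,0,0],
  "hand": 100
}}

```text
clock: 7.37
position: [0.6237, 0.0785, 0.2602]
tcp_rot: [0.509, 0.491, 0.509, -0.491]
contact_force: [-0.4, 1.4, -0.2]
finger_gap: 1.002
```

```bash
python3 - <<'E'
from h import *
T=toolT(); print(T.round(4),arm.get_obs()['clock'])
a=shot('wrist','w1.png'); 
for n in ['bolt_head','guard_bar','guard','bracket_top']: print(n,[(np.round(d['box']),round(d['p'],2)) for d in imaging.recognise(n,'wrist')[:2]])
b=shot('scene','s2.png')
c=cv2.resize(b[150:310,200:380,::-1],None,fx=2.6,fy=2.6,interpolation=cv2.INTER_CUBIC)
w=a[40:330,100:,::-1]
H=max(c.shape[0],w.shape[0]); o=np.zeros((H,c.shape[1]+330,3),np.uint8); o[:c.shape[0],:c.shape[1]]=c; o[:w.shape[0],c.shape[1]:]=w[:,60:390]
cv2.imwrite('pics/m1.png',o); print(c.shape)
q=(.624,.054,.038)
for n,P in dict(br0=(-.06,0,.105),br1=(.06,0,.105),bd0=(-.06,.05,.1),bd1=(.06,.05,.1),head=(0,.025,.092),openbar=(-.199,.025,.044)).items(): print(n,(proj('wrist',J(q,P),T)[0]-[160,40]+[c.shape[1],0]).round(1))
E
```

```text
[[-1.000e-04  9.994e-01  3.530e-02  6.237e-01]
 [-0.000e+00  3.530e-02 -9.994e-01  7.850e-02]
 [-1.000e+00 -1.000e-04  0.000e+00  2.602e-01]
 [ 0.000e+00  0.000e+00  0.000e+00  1.000e+00]] 7.3667
bolt_head [(array([255., 175., 288., 280.]), 0.9)]
guard_bar [(array([ 48., 117., 204., 265.]), 0.87)]
guard [(array([ 44., 117., 200., 267.]), 0.69)]
bracket_top [(array([ 44.,  96., 374., 385.]), 0.98), (array([255., 174., 290., 282.]), 0.55)]
(416, 468, 3)
br0 [505.8 178.9]
br1 [651.  178.8]
bd0 [503.6 117.8]
bd1 [652.9 117.6]
head [578.4 145.7]
openbar [375.1 135.3]
```

View pics/m1.png

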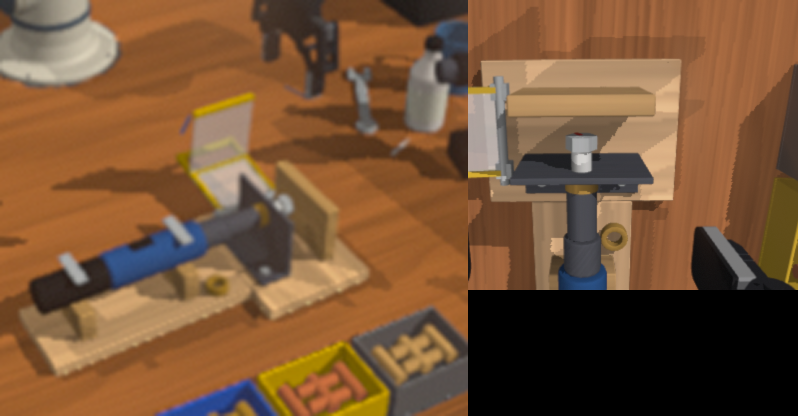

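{"method": "drive_tool", "body": {
  "dp": [
    [0.03,0.002,0],
    [0.06,0.002,0],
    [0.09,0.002,0],
    [0.115,0.002,0],
    [0.135,0.002,0],
    [0.15,0.002,0],
    [0.165,0.002,0],
    [0.18,0.002,0],
    [0.192,0.002,0],
    [0.2,0.002,0],
    [0.202,0.002,0],
    [0.202,0.002,0]
  ],
  "twist": [0,0,0,0,0,0,0,0,0,0,0,0]
}}

```text
clock: 8.67
position: [0.6255, 0.0785, 0.0577]
tcp_rot: [0.509, 0.491, 0.509, -0.491]
contact_force: [-0.2, -0.4, -0.2]
finger_gap: 1.002
```

```bash
python3 - <<'E'
from h import *
T=toolT(); print(T[:3,3],arm.get_obs()['contact_force'])
a=shot('wrist','w2.png'); b=shot('scene','s3.png')
c=cv2.resize(b[170:290,230:350,::-1],None,fx=3,fy=3,interpolation=cv2.INTER_CUBIC)
o=np.zeros((420,800,3),np.uint8); o[:360,:360]=c; o[:,360:]=a[:,60:500,::-1]; cv2.imwrite('pics/m2.png',o)
E
```

```text
[0.62547912 0.07852535 0.05774346] [-0.15901688 -0.41913895 -0.17073865]
```

View pics/m2.png

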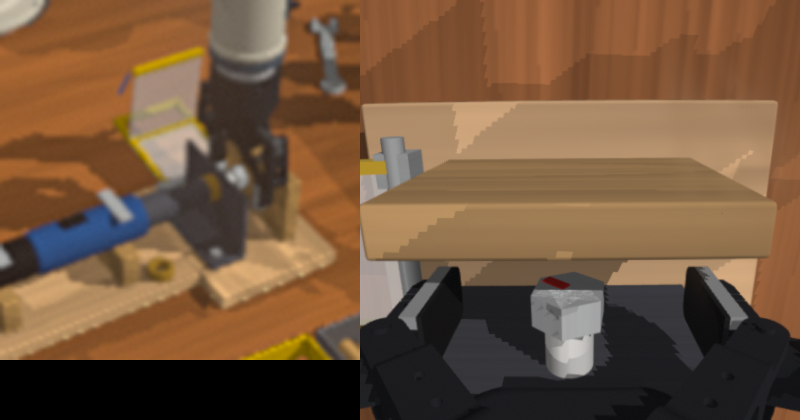

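{"method": "drive_tool", "body": {
  "dp": [
    [0,0,0],
    [0,0,0],
    [0,0,0],
    [0,0,0],
    [0,0,0],
    [0,0,0],
    [0,0,0],
    [0,0,0],
    [0,0,0],
    [0,0,0],
    [0,0,0],
    [0,0,0],
    [0,0,0],
    [0,0,0],
    [0,0,0],
    [0,0,0],
    [0,0,0],
    [0,0,0],
    [0,0,0],
    [0,0,0]
  ],
  "twist": [0,0,0,0,0,0,0,0,0,0,0,0,0,0,0,0,0,0,0,0],
  "hand": 0,
  "force": 90
}}

```text
clock: 10.43
position: [0.624, 0.0786, 0.059]
tcp_rot: [0.508, 0.49, 0.51, -0.492]
contact_force: [-8.9, 0.4, 6.6]
finger_gap: 0.26
```

```bash
python3 - <<'E'
from h import *
print(arm.get_obs())
shot('wrist','w3.png')
E
```

```text
{'clock': 10.4333, 'joints': array([7.11686447e-02, 2.05088091e-01, 1.41142882e+00, 3.93569392e-05,
       1.52905360e+00, 3.54112109e-02]), 'qd': array([ 1.36996395e-03, -3.98074312e-05,  5.36875591e-04,  2.47178891e-04,
       -1.02654248e-03,  1.17384035e-03]), 'joint_efforts': array([-5.15371654e-01, -4.67198646e+01, -4.13945210e+01, -4.32162581e-02,
       -3.02402705e+00,  1.41952420e-01]), 'position': array([0.62400518, 0.07858445, 0.05896934]), 'tcp_rot': array([ 0.50790712,  0.48994394,  0.50980797, -0.4920174 ]), 'contact_force': array([-8.91773903,  0.44210455,  6.56822677]), 'ft_torque': array([-0.11575658,  1.53743093,  0.17688049]), 'finger_gap': 0.2600111271971388}
```

{"method": "drive_tool", "body": {
  "dp": [
    [0,0,0],
    [0,0,0],
    [0,0,0],
    [0,0,0],
    [0,0,0],
    [0,0,0],
    [0,0,0],
    [0,0,0],
    [0,0,0],
    [0,0,0],
    [0,0,0],
    [0,0,0],
    [0,0,0],
    [0,0,0],
    [0,0,0],
    [0,0,0],
    [0,0,0],
    [0,0,0],
    [0,0,0],
    [0,0,0]
  ],
  "twist": [0,0,0,0,0,0,0,0,0,0,0,0,0,0,0,0,0,0,0,0]
}}

```text
clock: 12.15
position: [0.624, 0.0786, 0.0589]
tcp_rot: [0.508, 0.49, 0.51, -0.492]
contact_force: [-8.9, -0.0, 6.4]
finger_gap: 0.26
```

```bash
python3 - <<'E'
from h import *
o=arm.get_obs(); print(o['clock'],o['contact_force'],o['ft_torque'],o['finger_gap'],o['position'])
a=shot('wrist','w4.png'); b=shot('scene','s4.png'); w=cv2.imread('pics/w3.png')
d=cv2.absdiff(w,a[:,:,::-1])[230:380,180:330]; print('diff',d.max(),d.mean())
o=np.zeros((600,800,3),np.uint8); o[:300,:400]=cv2.resize(w[230:380,160:360],None,fx=2,fy=2); o[:300,400:]=cv2.resize(a[230:380,160:360,::-1],None,fx=2,fy=2)
o[300:,:400]=cv2.resize(b[180:280,220:353,::-1],(400,300)); cv2.imwrite('pics/m3.png',o)
E
```

```text
12.15 [-8.9067271  -0.03220496  6.35376069] [-0.13049519  1.58082891  0.13794165] 0.25990169131079865 [0.62399914 0.07860253 0.05894981]
diff 91 0.9285777777777777
```

View pics/m3.png

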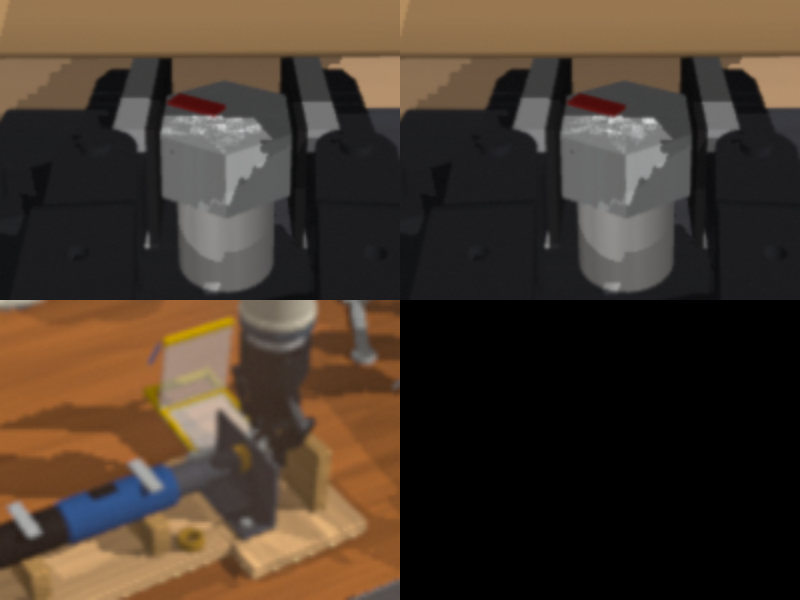

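{"method": "drive_tool", "body": {
  "dp": [
    [0,0,0],
    [0,0,0],
    [0,0,0],
    [0,0,0],
    [0,0,0],
    [0,0,0],
    [0,0,0],
    [0,0,0],
    [0,0,0],
    [0,0,0],
    [0,0,0],
    [0,0,0],
    [0,0,0],
    [0,0,0],
    [0,0,0],
    [0,0,0],
    [0,0,0],
    [0,0,0]
  ],
  "twist": [0,0,0,0,0,0,0,0,0,0,0,0,0,0,0,0,0,0]
}}

```text
clock: 13.75
position: [0.624, 0.0786, 0.059]
tcp_rot: [0.508, 0.49, 0.51, -0.492]
contact_force: [-7.7, -0.4, 6.2]
finger_gap: 0.26
```

```bash
python3 - <<'E'
from h import *
q=(.624,.054,.036)
a=shot('scene','s5.png').astype(int); w=shot('wrist','w5.png'); w4=cv2.imread('pics/w4.png')[:,:,::-1]
print('head diff',cv2.absdiff(w,w4)[230:380,180:330].mean(), arm.get_obs()['clock'],arm.get_obs()['finger_gap'])
m=(a[:,:,0]>150)&(a[:,:,1]>120)&(a[:,:,2]<60); m[:,:240]=0;m[:,330:]=0;m[260:]=0
d=cv2.distanceTransform((~m).astype(np.uint8),cv2.DIST_L2,5)
for th in (1.0,1.1,1.2,1.3,1.4,1.45,1.5):
    c,s=np.cos(th),np.sin(th); f=lambda u,h,y:(-.08-h*s+u*c,y,.03+h*c+u*s)
    P=[f(.112,.087,y) for y in np.linspace(-.018,.068,12)]
    u=proj('scene',J(q,P)); print(th,u[[0,-1]].round(0).tolist(),d[u[:,1].round().astype(int),u[:,0].round().astype(int)].mean().round(2))
E
```

```text
head diff 0.922725925925926 13.85 0.2603090372507381
1.0 [[284.0, 196.0], [306.0, 189.0]] 4.91
1.1 [[282.0, 194.0], [304.0, 187.0]] 2.8
1.2 [[280.0, 193.0], [301.0, 186.0]] 0.95
1.3 [[278.0, 192.0], [299.0, 186.0]] 0.17
1.4 [[276.0, 192.0], [297.0, 185.0]] 0.08
1.45 [[275.0, 192.0], [296.0, 185.0]] 0.08
1.5 [[274.0, 192.0], [295.0, 185.0]] 0.25
```

Flap at about 1.42 rad, bolt still for over 3 s, grip holding: handing in.

```bash
python3 -c "
from workcell import arm
print(arm.sign_off())"
```

```text
the job is handed in; nothing more can be done
None
```

The flap is down, and the bolt head is gripped and not turning. I handed the job in at about 13.9 s without letting go.

I caged the yellow bar between the fingers and pulled it along its arc to about 0.8 rad, then lifted away and let the flap sink open by itself. After that I went straight down into the gap, with one finger in front of the head and one behind, and closed on it with 90 N.

Last checks:
- **Flap:** its rim in the scene picture fits an opening of about 1.4–1.45 rad best. This is a picture estimate, as there is no direct angle reading.
- **Bolt:** the head sits with two flats against the fingers. The wrist pictures from 10.4, 12.2 and 13.8 s match apart from image noise, so it stayed still for over 3 s.
- **Grip:** the opening held steady at 0.26, about 22 mm, against 24 mm across flats. I put the 2 mm down to the pads giving or the opening scale. The reading does not give finger force directly, so I relied on the commanded 90 N and the fingers stopping on the head.
- **Force from outside:** about 10 N, steady.
- **Other things on the bench:** the arm's route stayed clear of them and no contact showed in the force readings. I did not measure their positions again at the end.

The jig positions from the fixed cameras and the wrist camera differed by 3–5 mm. I used values in between, and the grip took up the rest.

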